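Clamp a foiled glass tile in the spring-jaw soldering holder

ROBOT

A 6-joint arm with a two-finger parallel gripper is mounted at the origin on a cart in front of the work surface, level with it; the furniture and walls round the work are solid. World frame = base frame: x ahead of the robot, y to its left, z up, the work surface at z = 0. Lengths are in m, angles in rad, forces in N, time in s.
With the tool pointing down it reaches from about 0.275 to 0.725 m from the base axis. Payload 15.9 kg.
Tool frame: the origin (TCP) lies between the finger pads; the fingertips stand 25 mm ahead of it and the grasp point (between the pads) lies 6 mm ahead of it (bot.nose_length is the distance from the TCP to the fingertips, in m); y points along the fingers, z is the direction in which the jaws open and shut, and the axes are right-handed (so a half turn about y gives the same grasp; the last joint's range is limited). The gripper opens to 85 mm and grips with 20 to 120 N. Pads are 22 mm wide; open, the fingers measure 114 mm over their backs; the gripper's body (76 mm by 85 mm) begins 54 mm behind the grasp point. The pads swing forward as they close: fully open they stand 13 mm farther back than shut.
Start: joints at [1.226, 0.213, -0.034, 1.323, 0, 1.571], TCP at [0.169, 0.471, 0.228] pointing down, gripper open.
Joint ranges: [-2.98, 2.98], [-0.74, 1.72], [-1.14, 1.35], [-2.1, 2.04], [-1.57, 1.44], [-3.14, 3.14]. Speed limits (rad/s): [1.89, 1.89, 2.39, 2.57, 3.14, 3.14].

INTERFACE

Orientations are given as a rotation vector (axis times angle).
In Python, from bench import bot gives the robot as it stands.
- The arm moves only by the shell command python3 -m inch 'ROWS' [FORCE]. ROWS is JSON, a list that holds one entry, the list of rows, each a list of 7 numbers: the opening, from -1 (shut) to 1 (fully open), then the shift along the tool's x, y, z normalised to -1 to 1, where 1 is 500 mm, then the turn, a rotation vector about the tool's x, y, z normalised to -1 to 1, where 1 is pi/2 rad. A call has 1 to 20 rows; each row is the pose to reach, as a shift and turn from the pose commanded when the call began, along the tool's axes at that moment; what a row does not reach only later rows make up. A row lasts 1/10 s, in which the tool goes at most 50 mm and 8.59 degrees, less where a joint would pass 70% of its speed; a pose out of reach is approached as far as the arm can. A call with a number of a shift or a turn outside -1 to 1 is refused whole. A call with a gripper value outside its range is refused whole. The fingers move at their own pace and stop on an object; FORCE is the grip in N (left out, the last holds). Time passes only in rows, so rows that repeat a pose let the fingers close. It gives the time, the measured TCP pose, the force and the opening at its end, in the units of the state.
- bot.get_obs(): the state, without advancing time (a new reading comes with each control period).
- bot.grab_frame(name): name is "scene" or "top" or "wrist"; returns a dict with "pixels" (480x640x3 uint8, red, green, blue), "z_map" (480x640 float32, m along the optical axis (not along the pixel's ray), 0 where there is no reading), "K" (3x3 intrinsics, pixels), "origin" and "rotation" of the camera in the world; the wrist camera has in their place "T_tool_cam" (4x4, takes a point from camera to tool coordinates, whose origin is the TCP and whose axes are the tool frame's). Camera axes: x right, y up, looking along -z (the intrinsics and any distortion apply to the point x, -y, -z); pixel columns grow to the right and rows downward; lengths in m; the calibration is good to about 2 mm. A picture is of the moment at which its call begins: read the wrist's pose just before it.
- bot.job_done(): hands the job in, once; it reports no verdict.
The state is a dict: "time_s": time; "joint_positions": joint angles; "joint_velocities": joint speeds; "tau": joint torques, N m; "eef_pos": TCP position; "orientation": TCP orientation; "ft_force": force on the tool from outside, world axes, zero at the start; "ft_torque": the same for the moment, N m; "finger_gap": finger opening in m.
Only numpy, scipy, OpenCV 4.12 (cv2) and the standard library are available. Lean on these libraries where they do the work, as an engineer would, in place of code of your own. Each camera call takes 0.05 s, during which the arm holds its last target. There are 200 camera calls.

TASK

Get the copper-edged glass tile clamped for soldering. Without picking anything up, push the holder's sprung jaw open by its black thumb plate until it is past the stop pin, and let it come back so that it stays latched on the pin; then gently push the tile along the plate into the open bay until it is fully home against the back stop, and press the red button so that the jaw springs shut on the tile. Do not disturb the things lying round the holder.

Things in the scene. Friction and masses are not known exactly. Their poses are not given: they have to be found in the camera images.
- holder: Soldering holder fixed to the worktop: grey base plate, top 16 mm above the worktop. Origin on the worktop, below the bay; x points into the bay (roughly away from the robot, yaw -0.25 to 0.3), y is the way the sprung jaw opens (to the robot's left), z up. In its frame, mm: plate x -95..75, y -55..133; spring barrels and end block x 2..55, y 84..131, top z 40.
- bay_end (a point): Inner back corner of the bay on the plate's top, where the face of the back stop (holder x = 56 mm; y -35..17, top z 28) meets the dark face of the fixed jaw and guide rail (holder y = -35; x -70..60, top z 30, with a flared lead-in in front to x = -86). The bay lies to the +y side of the rail. Tile fully home: its centre at holder x = 21 mm.
- jaw (a joint): Sprung jaw sliding along holder +y; m, 0 = shut (face at holder y -1 mm), 0.042 = end stop. A damped spring pulls it shut (4 N at 0, 10 N at the end; moving adds 45 N s/m). Opened to 0.031 or more, the stop pin jumps up; let go, it returns to 0.030 and stays latched; opened less, it shuts again. Shut on the tile: 0.014. Its carriage: holder x 5..52, y -1..40 mm at 0, top z 32.
- latch_end (a point): End of the steel latch bar on the jaw's near side that catches on the stop pin (moves with the jaw). The bar runs 42 mm from here to holder +y, covers holder x -11..5 mm, top at z = 26 mm; the 10 mm steel pin rises at holder x = -3, y = 52 mm.
- thumb_plate (a point): Middle of the face of the black thumb plate that stands on the sprung jaw (moves with it), at holder x = 28, y = 15 mm + jaw value, z = 50 mm. The face looks to holder -y, is 40 mm wide along x and rises from the jaw's top at z = 32 to z = 61 mm above the worktop. Push it towards holder +y. The space before it is clear above z = 32 mm.
- stop_pin (a joint): Height of the stop pin and its red button, one sprung part moving up and down; m, 0 = held down under the latch bar, 0.006 = up (jaw latched), -0.004 = button fully pressed. While it is up, pressing the button until it reads below 0 frees the jaw; that takes 1.5 to 4 N.
- red_button (a point): Centre of the top of the red button, 24 mm in diameter, at holder x = -50, y = 52 mm; its top is 22 mm above the worktop at joint value 0, 28 mm when the jaw is latched, 18 mm when fully pressed. Moves with the pin.
- tile: Loose blue glass tile with a copper foil edge, 70 mm (x) x 48 mm (y) x 8 mm, about 0.07 kg, lying flat on the front of the base plate before the bay. Origin at the centre of its underside (16 mm above the worktop). Its x axis points roughly into the bay.
- solder_spool: Spool of solder, 55 mm across, 43 mm high; bystander, leave alone.
- flux_pot: Orange pot with green lid, 52 mm across, 30 mm high; bystander, leave alone.
- flux_brush: Small brush with a thin light handle, 132 mm long, lying to the right of the holder; bystander, leave alone.
- tip_tinner: Small round tin, 33 mm across, 10 mm high, behind and right of the holder; bystander, leave alone.
- lathekin: White plastic fid, 144 mm long; bystander, leave alone.
- foil_tin: Red-lidded tin, 90 x 122 x 26 mm; bystander, leave alone.
- brass_brush: Brush with a wooden handle, 147 mm long; bystander, leave alone.

How it is judged:
By the outcome, as a careful person would: the job done as asked, in the order asked, and still so for the second after the job is handed in, with the robot touching nothing.
It also fails if it takes over 45 s, if anything falls off the work surface, if the arm or the gripper's body presses on something with over 40 N, if the wrist force passes 120 N, or if a joint passes its speed limit or range.

## Working session

There is one attempt and no reset: what is moved stays moved. The work goes in short steps, Python scripts to look and compute and a shell command to move; the robot and the scene stay as the last step left them, time stands still between calls to the robot, and variables do not carry over. Pictures are saved under pics/ and viewed, about 8 in all and at most 12, crops included, and the job is handed in when it is done.

```bash
mkdir -p pics; ls; cat > h.py <<'E'
import numpy as np, cv2
from bench import bot
from scipy.spatial.transform import Rotation as R
def cam(f,obs=None):
    if "origin" in f: return np.array(f["origin"]),np.array(f["rotation"]).reshape(3,3)
    T=np.array(f["T_tool_cam"]); Rt=R.from_rotvec(obs["orientation"]).as_matrix()
    return np.array(obs["eef_pos"])+Rt@T[:3,3], Rt@T[:3,:3]
def cloud(f,obs=None):
    o,r=cam(f,obs);K=f["K"];z=f["z_map"]
    v,u=np.mgrid[:480,:640]
    p=np.stack([(u-K[0][2])/K[0][0]*z,-(v-K[1][2])/K[1][1]*z,-z],-1)
    return p@r.T+o
def ray(f,uv,h,obs=None):
    o,r=cam(f,obs);K=f["K"];uv=np.atleast_2d(uv).astype(float)
    d=np.stack([(uv[:,0]-K[0][2])/K[0][0],-(uv[:,1]-K[1][2])/K[1][1],-np.ones(len(uv))],-1)@r.T
    return o+d*((h-o[2])/d[:,2])[:,None]
def shot(n):
    obs=bot.get_obs(); return bot.grab_frame(n),obs
def save(f,name,crop=None,s=1):
    im=f["pixels"][:,:,::-1]
    if crop: im=im[crop[1]:crop[3],crop[0]:crop[2]]
    cv2.imwrite("pics/"+name,cv2.resize(im,None,fx=s,fy=s))
E
python3 - <<'E'
from h import *
o=bot.get_obs();print({k:np.round(v,3) for k,v in o.items()},bot.nose_length)
print(R.from_rotvec(o["orientation"]).as_matrix().round(3))
for n in("top","scene"):
    f,o=shot(n);save(f,n+"0.png");print(n,f.keys(),np.round(f["K"],1),np.round(f["origin"],3),np.round(f["rotation"],3))
    np.savez(n+"0.npz",**f)
E
```

```text
pics
{'time_s': np.float64(0.0), 'joint_positions': array([ 1.226,  0.213, -0.035,  1.324,  0.   ,  1.571]), 'joint_velocities': array([-0.   ,  0.001,  0.002, -0.002,  0.   , -0.001]), 'tau': array([-3.0000e-03, -6.8616e+01,  4.8711e+01,  1.7000e-02, -0.0000e+00,
        0.0000e+00]), 'eef_pos': array([0.169, 0.47 , 0.228]), 'orientation': array([-1.555,  0.271, -0.27 ]), 'ft_force': array([ 0.046,  0.504, -0.499]), 'ft_torque': array([0.05 , 0.007, 0.   ]), 'finger_gap': np.float64(0.085)} 0.025
[[ 0.941 -0.     0.338]
 [-0.338 -0.001  0.941]
 [-0.    -1.    -0.001]]
top dict_keys(['pixels', 'z_map', 'K', 'origin', 'rotation']) [[446.9   0.  316.1]
 [  0.  446.9 236.8]
 [  0.    0.    1. ]] [0.418 0.036 1.047] [ 0.138 -0.094 -1.581]
scene dict_keys(['pixels', 'z_map', 'K', 'origin', 'rotation']) [[523.4   0.  325. ]
 [  0.  523.4 249.7]
 [  0.    0.    1. ]] [ 0.054 -0.568  0.755] [ 0.809 -0.286 -0.66 ]
```

View pics/top0.png

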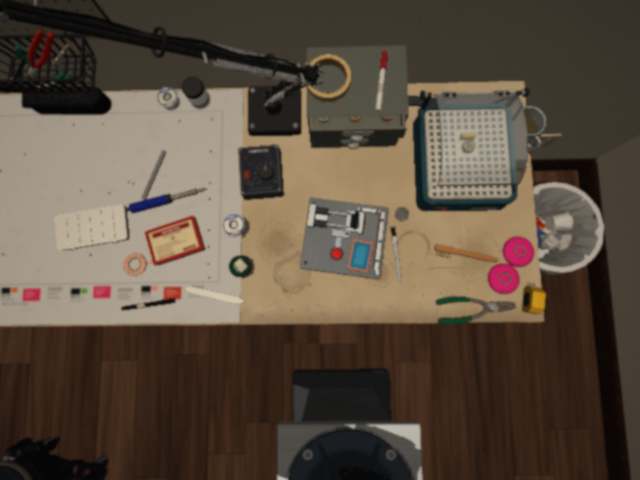

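The top view shows the holder at about (345,240), with the red button at (336,254), the tile at (361,255), the rail on its right, and the jaw at (340,217). Next I'll fix the rotation format and measure the features.

```bash
sed -i 's/np.array(f\["rotation"\]).reshape(3,3)/R.from_rotvec(f["rotation"]).as_matrix()/' h.py
python3 - <<'E'
from h import *
for n in("top","scene"):
    f=dict(np.load(n+"0.npz"));P=cloud(f);hsv=cv2.cvtColor(f["pixels"],cv2.COLOR_RGB2HSV)
    print(n,"table z",np.round(P[300,290] if n=="top" else P[240,320],4))
    blue=cv2.inRange(hsv,(90,120,80),(115,255,255));red=cv2.inRange(hsv,(0,180,120),(6,255,255))|cv2.inRange(hsv,(174,180,120),(180,255,255))
    for nm,m,h in(("tile",blue,.024),("btn",red,.022)):
        k,l,s,c=cv2.connectedComponentsWithStats(m)
        for i in range(1,k):
            p=ray(f,c[i],h)[0]
            if s[i,4]>20 and .3<p[0]<.65 and abs(p[1])<.2:
                q=np.argwhere(l==i)[:,::-1]; r=cv2.minAreaRect(ray(f,q,h)[:,:2].astype(np.float32)*1000)
                print(nm,s[i],c[i].round(1),p.round(4),"cloud z",np.median(P[l==i],0).round(4),r)
f=dict(np.load("top0.npz"));save(f,"top_c.png",(290,190,400,290),7)
E
```

```text
top table z [0.4259 0.1273 0.0011]
tile [351 243  19  26 352] [360.  255.2] [ 0.5258 -0.0359  0.024 ] cloud z [ 0.526  -0.0358  0.0248] ((525.9647216796875, -35.81822204589844), (33.27814865112305, 55.19778060913086), 77.1962890625)
btn [332 249  10  10  74] [336.3 253.2] [0.5314 0.0183 0.022 ] cloud z [0.5317 0.0189 0.0222] ((530.678466796875, 17.846586227416992), (20.725584030151367, 20.86073875427246), 89.05191802978516)
scene table z [6.032e-01 1.134e-01 6.000e-04]
tile [320 276  36  22 433] [337.6 286. ] [ 0.5249 -0.0355  0.024 ] cloud z [ 0.524  -0.0361  0.0247] ((525.000244140625, -35.223846435546875), (38.220123291015625, 60.06007766723633), 77.28538513183594)
btn [317 267  12   9  74] [322.1 271.1] [0.5298 0.0176 0.022 ] cloud z [0.5299 0.0173 0.022 ] ((529.0858154296875, 17.616697311401367), (22.349660873413086, 21.282499313354492), 84.52108001708984)
```

View pics/top_c.png

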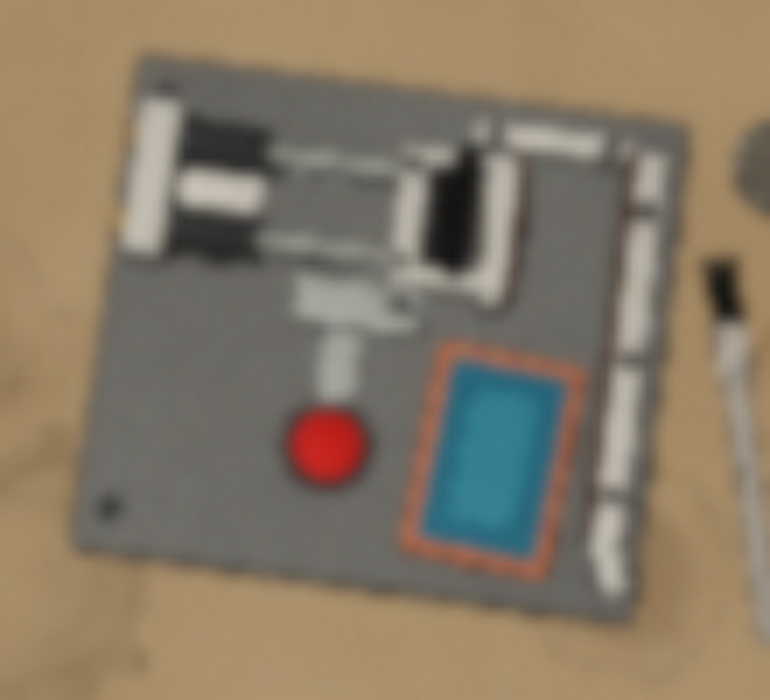

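View pics/scene0.png

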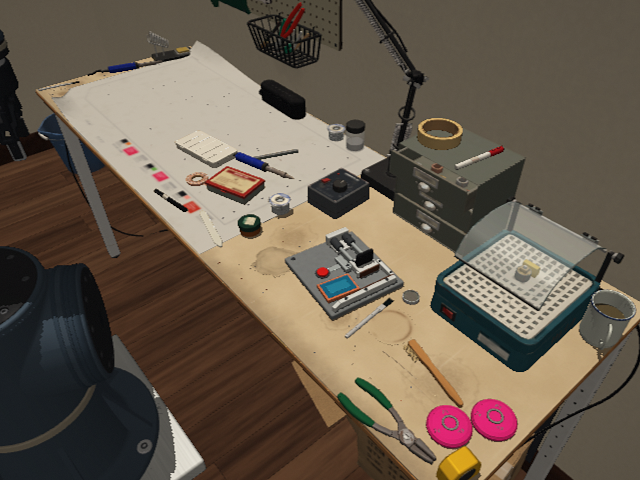

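The crop shows the plate corners at crop pixels (140,55), (688,122), (632,615) and (75,548). The tile is yawed a few degrees clockwise from the holder and the bay is empty. I'll fit the holder frame from those corners.

```bash
cat >> h.py <<'E'
import json,os
if os.path.exists("H.json"):
    Ho=json.load(open("H.json"));HY=Ho[2]
    def H2W(x,y): return np.array([Ho[0],Ho[1]])+R.from_euler('z',HY).as_matrix()[:2,:2]@np.array([x,y])/1000
    def W2H(p): return (np.asarray(p)[...,:2]-Ho[:2])@R.from_euler('z',HY).as_matrix()[:2,:2]*1000
    def plan(hx,hy,z,yaw=None):
        "rows numbers to bring TCP to holder xy (mm), height z (m), tool z along holder y"
        o=bot.get_obs();Rt=R.from_rotvec(o["orientation"]);a=HY if yaw is None else yaw
        Rg=R.from_matrix(np.array([[np.cos(a),0,-np.sin(a)],[np.sin(a),0,np.cos(a)],[0,-1,0]]))
        d=Rt.inv().apply(np.r_[H2W(hx,hy),z]-o["eef_pos"]); t=(Rt.inv()*Rg).as_rotvec()
        print("shift",(d/.5).round(4),"turn",(t/(np.pi/2)).round(4))
    def where():
        o=bot.get_obs();print("t",round(float(o["time_s"]),2),"TCP holder",W2H(o["eef_pos"]).round(1),"z",round(float(o["eef_pos"][2]),4),"F",np.round(o["ft_force"],1),"gap",round(float(o["finger_gap"]),4))
E
python3 - <<'E'
import numpy as np,json
from h import *
f=dict(np.load("top0.npz"))
c=np.array([(140,55),(688,122),(632,615),(75,548)])/7+[290,190]-0.43
W=ray(f,c,.016)[:,:2]; Hm=np.array([(75,133),(75,-55),(-95,-55),(-95,133)])/1000
print(W.round(4),np.linalg.norm(W-np.roll(W,-1,0),axis=1).round(3))
a=Hm-Hm.mean(0);b=W-W.mean(0);th=np.arctan2((a[:,0]*b[:,1]-a[:,1]*b[:,0]).sum(),(a*b).sum())
Rm=np.array([[np.cos(th),-np.sin(th)],[np.sin(th),np.cos(th)]]);t=W.mean(0)-Rm@Hm.mean(0)
print("res mm",((Hm@Rm.T+t-W)*1000).round(1))
json.dump([*t,th],open("H.json","w"));print(t,th)
E
python3 - <<'E'
from h import *
print("btn",W2H([.5306,.018]),"tile",W2H([.5255,-.0357]))
plan(28,-16,.16); print(H2W(28,15))
E
```

```text
[[ 0.6656  0.079 ]
 [ 0.6392 -0.1046]
 [ 0.4747 -0.0806]
 [ 0.4992  0.102 ]] [0.185 0.166 0.184 0.168]
res mm [[ 1.3  1.2]
 [ 1.6 -1.3]
 [-2.3 -1.7]
 [-0.6  1.8]]
[ 0.5741644  -0.04106671] -0.13934525071727105
btn [-51.34619248  52.44331558] tile [-48.93811132  -1.44454155]
shift [ 1.1698  0.1363 -0.7083] turn [ 0.0006 -0.1308 -0.    ]
[ 0.60397642 -0.03010115]
```

```bash
python3 -m inch '[[[-1,0.6,0.03,-0.36,0,-0.1308,0],[-1,0.9,0.06,-0.54,0,-0.1308,0],[-1,0.9,0.06,-0.54,0,-0.1308,0],[-1,0.9,0.06,-0.54,0,-0.1308,0],[-1,0.9,0.06,-0.54,0,-0.1308,0],[-1,0.9,0.06,-0.54,0,-0.1308,0],[-1,0.9,0.06,-0.54,0,-0.1308,0],[-1,0.9,0.06,-0.54,0,-0.1308,0],[-1,0.9,0.06,-0.54,0,-0.1308,0],[-1,0.9,0.06,-0.54,0,-0.1308,0],[-1,0.9,0.06,-0.54,0,-0.1308,0],[-1,0.9,0.06,-0.54,0,-0.1308,0]]]'
python3 - <<'E'
from h import *
where();plan(28,-16,.14)
E
```

```text
time_s: 1.3
eef_pos: [0.5027, 0.0615, 0.1972]
orientation: [-1.569, 0.113, -0.112]
ft_force: [-0.4, 0.6, -0.2]
finger_gap: 0.0001
t 1.3 TCP holder [-85.   91.6] z 0.1972 F [-0.4  0.6 -0.2] gap 0.0001
shift [ 0.227   0.1144 -0.2143] turn [ 0.0005 -0.0024 -0.0006]
```

```bash
python3 -m inch '[[[-1,0.227,0.05,-0.225,0,0,0],[-1,0.227,0.114,-0.225,0,0,0],[-1,0.227,0.114,-0.225,0,0,0],[-1,0.227,0.114,-0.225,0,0,0],[-1,0.227,0.114,-0.225,0,0,0],[-1,0.227,0.114,-0.225,0,0,0]]]'
python3 - <<'E'
from h import *
where()
f,o=shot("wrist");save(f,"wrist1.png");P=cloud(f,o)
np.savez("w1.npz",P=P,**f)
hsv=cv2.cvtColor(f["pixels"],cv2.COLOR_RGB2HSV)
for n,m in(("tile",cv2.inRange(hsv,(90,120,80),(115,255,255))),("btn",cv2.inRange(hsv,(0,180,120),(6,255,255))|cv2.inRange(hsv,(174,180,120),(180,255,255)))):
    q=P[m>0];print(n,len(q),W2H(np.median(q,0)) if len(q) else '')
H=np.dstack([W2H(P.reshape(-1,3)).reshape(480,640,2),P[:,:,2]*1000])
m=(H[...,2]>54)&(H[...,2]<64)&(abs(H[...,0]-28)<40)&(H[...,1]>0)&(H[...,1]<45);q=H[m];print("thumb top",len(q),q.min(0) if len(q) else '',q.max(0) if len(q) else '')
E
```

```text
time_s: 1.9
eef_pos: [0.5976, -0.0623, 0.1409]
orientation: [-1.568, 0.11, -0.109]
ft_force: [-0.7, 0.1, -1.1]
finger_gap: -0.0
t 1.9 TCP holder [ 26.1 -17.8] z 0.1409 F [-0.7  0.1 -1.1] gap -0.0
tile 71 [-26.47615507 -16.47738863]
btn 5 [-51.21818573  43.7443366 ]
thumb top 662 [ 4.59583374 15.91677836 54.03429608] [43.45205627 24.78929309 61.5868138 ]
```

View pics/wrist1.png

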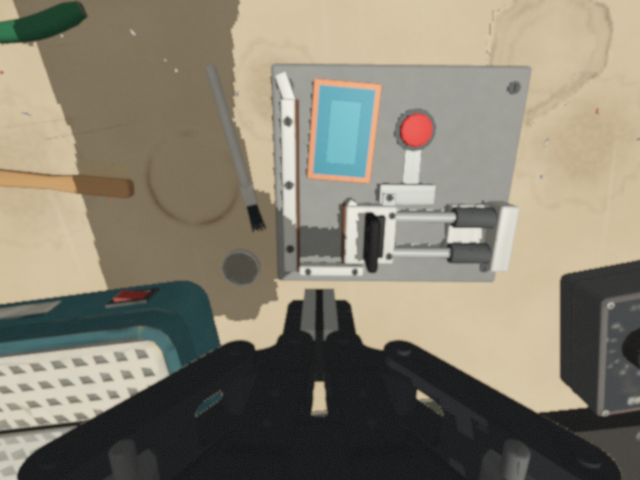

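The wrist view shows the thumb plate at (373,242), with the tile at (345,130) and the button at (417,130). The space in front of the thumb plate is clear, so I'll descend and push.

```bash
python3 -m inch '[[[-1,0.004,0.08,0.0,0,0,0],[-1,0.004,0.15,0.0,0,0,0],[-1,0.004,0.15,0,0,0,0],[-1,0.004,0.15,0.02,0,0,0],[-1,0.004,0.15,0.04,0,0,0],[-1,0.004,0.15,0.05,0,0,0],[-1,0.004,0.15,0.05,0,0,0]]]'
python3 -c "
from h import *
where()"
python3 -m inch '[[[-1,0,0,0.01,0,0,0],[-1,0,0,0.02,0,0,0],[-1,0,0,0.03,0,0,0],[-1,0,0,0.03,0,0,0],[-1,0,0,0.03,0,0,0]]]'
python3 -c "
from h import *
where()"
```

```text
time_s: 2.65
eef_pos: [0.6044, -0.0372, 0.0675]
orientation: [-1.568, 0.107, -0.11]
ft_force: [-1.0, 0.2, 0.5]
finger_gap: 0.0002
t 2.65 TCP holder [29.4  8. ] z 0.0675 F [-1.   0.2  0.5] gap 0.0002
time_s: 3.15
eef_pos: [0.6055, -0.0234, 0.0661]
orientation: [-1.568, 0.109, -0.109]
ft_force: [-0.1, -0.6, -0.7]
finger_gap: -0.0005
t 3.15 TCP holder [28.6 21.8] z 0.0661 F [-0.1 -0.6 -0.7] gap -0.0005
```

```bash
python3 - <<'E'
from h import *
where()
a,o=shot("scene");b,o=shot("wrist")
i1=cv2.resize(a["pixels"][210:330,270:430],(640,480));i2=b["pixels"][100:440,100:540]
i2=cv2.resize(i2,(0,0),fx=480/340,fy=480/340)
cv2.imwrite("pics/c2.png",cv2.resize(np.hstack([i1,i2])[:,:,::-1],(800,304)))
E
```

```text
t 3.15 TCP holder [28.6 21.8] z 0.0661 F [-0.1 -0.6 -0.7] gap -0.0005
```

View pics/c2.png

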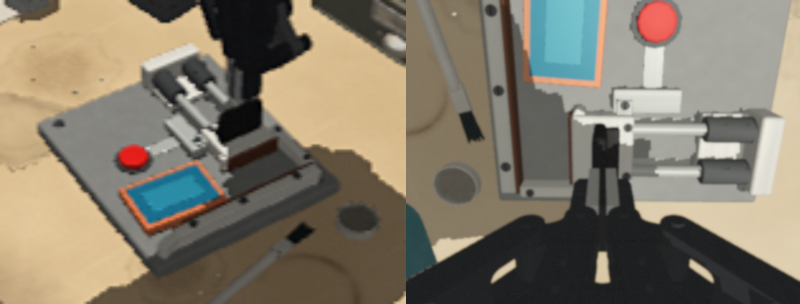

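```bash
python3 - <<'E'
from h import *
f0=dict(np.load("scene0.npz"))
f1,o=shot("scene");ft,o=shot("top")
for nm,f in(("before",f0),("top0",dict(np.load("top0.npz"))),("now",f1),("topnow",ft)):
    P=cloud(f).reshape(-1,3);H=np.c_[W2H(P),P[:,2]*1000]
    for zl,zh in((28,36),(36,50),(50,60),(60,75),(75,90)):
        m=(H[:,2]>zl)&(H[:,2]<zh)&(H[:,0]>-15)&(H[:,0]<65)&(H[:,1]>-25)&(H[:,1]<75);q=H[m]
        if len(q):print(nm,zl,zh,len(q),np.percentile(q,[3,50,97],axis=0)[:,:2].round(0).tolist())
cv2.imwrite("pics/c3.png",cv2.resize(f1["pixels"][205:315,280:425][:,:,::-1],None,fx=5.5,fy=5.5,interpolation=cv2.INTER_CUBIC))
E
```

```text
before 28 36 361 [[-1.0, -10.0], [20.0, 14.0], [58.0, 71.0]]
before 36 50 87 [[7.0, 13.0], [23.0, 15.0], [45.0, 20.0]]
before 50 60 78 [[8.0, 13.0], [25.0, 15.0], [45.0, 23.0]]
before 60 75 40 [[11.0, 14.0], [29.0, 17.0], [46.0, 21.0]]
top0 28 36 406 [[-2.0, -12.0], [28.0, 28.0], [60.0, 69.0]]
top0 36 50 45 [[9.0, 4.0], [29.0, 26.0], [45.0, 34.0]]
top0 50 60 28 [[9.0, 14.0], [27.0, 19.0], [48.0, 22.0]]
top0 60 75 37 [[11.0, 15.0], [29.0, 18.0], [45.0, 22.0]]
now 28 36 357 [[1.0, -14.0], [21.0, 13.0], [59.0, 70.0]]
now 36 50 93 [[8.0, 13.0], [24.0, 15.0], [45.0, 20.0]]
now 50 60 76 [[9.0, 13.0], [26.0, 16.0], [46.0, 23.0]]
now 60 75 44 [[11.0, 13.0], [25.0, 18.0], [43.0, 22.0]]
now 75 90 73 [[18.0, 6.0], [23.0, 12.0], [37.0, 25.0]]
```

View pics/c3.png

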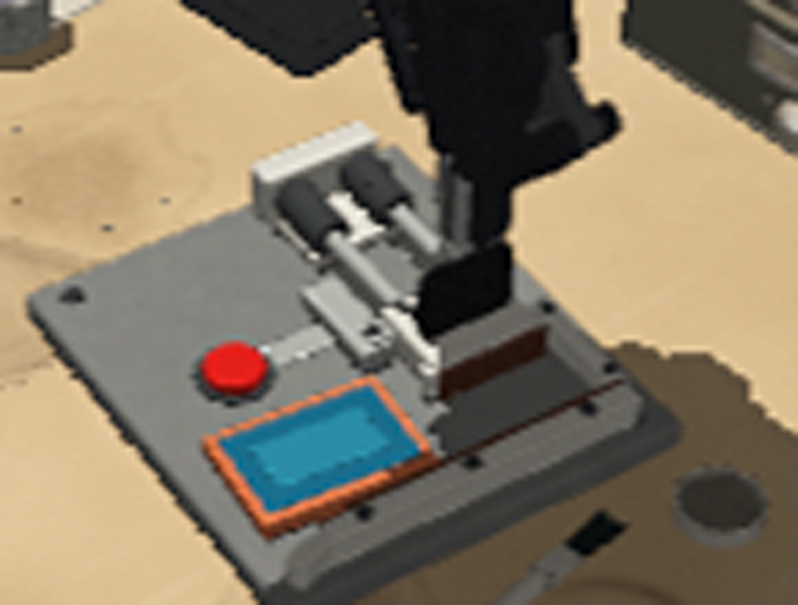

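```bash
python3 - <<'E'
from h import *
f,o=shot("scene");P=cloud(f)
for u in (362,366,370):
    for v in range(228,268,3):
        p=P[v,u];print(u,v,W2H(p).round(0),round(p[2]*1000),f["pixels"][v,u])
w,o=shot("wrist");T=w["T_tool_cam"];print(np.round(T,3))
P=cloud(w,o);z=w["z_map"]
Rt=R.from_rotvec(o["orientation"])
for v in range(150,420,15):
    p=P[v,320];print(v,z[v,320].round(3),"holder",W2H(p).round(0),round(p[2]*1000),"tool",(Rt.inv().apply(p-o["eef_pos"])*1000).round(0))
E
```

```text
362 228 [20. 22.] 123 [14 14 16]
362 231 [21. 23.] 114 [15 15 17]
362 234 [22. 24.] 105 [34 33 33]
362 237 [20. 20.] 102 [50 49 48]
362 240 [20. 20.] 94 [50 49 48]
362 243 [19. 19.] 88 [57 56 55]
362 246 [19. 18.] 81 [62 62 61]
362 249 [59. 70.] 14 [87 85 82]
362 252 [23. 22.] 60 [42 42 40]
362 255 [19. 17.] 58 [12 13 13]
362 258 [18. 15.] 52 [12 11 12]
362 261 [19. 15.] 43 [12 12 12]
362 264 [19. 15.] 35 [27 26 26]
362 267 [16. 11.] 32 [103 101  95]
366 228 [16.  5.] 136 [17 17 18]
366 231 [18.  7.] 127 [16 16 18]
366 234 [17.  5.] 121 [15 16 18]
366 237 [19.  7.] 111 [14 15 16]
366 240 [23. 11.] 99 [12 11 13]
366 243 [24. 12.] 91 [12 13 14]
366 246 [24. 12.] 83 [12 12 13]
366 249 [23. 10.] 76 [31 31 32]
366 252 [29. 17.] 61 [ 9 10 10]
366 255 [26. 13.] 57 [11 10 10]
366 258 [28. 14.] 47 [11 11 11]
366 261 [29. 15.] 38 [8 9 9]
366 264 [28. 13.] 32 [101 100  94]
366 267 [22.  5.] 33 [104 102  97]
370 228 [26.  5.] 132 [15 16 19]
370 231 [26.  5.] 124 [16 17 18]
370 234 [19. -5.] 128 [15 14 16]
370 237 [17. -8.] 123 [15 16 18]
370 240 [18. -7.] 115 [14 13 16]
370 243 [29.  6.] 93 [16 
[... 638 characters left out ...]
tool [-35.  51.   1.]
225 0.196 holder [ 1. 23.] 22 tool [-27.  44.   1.]
240 0.182 holder [ 5. 23.] 37 tool [-23.  29.   1.]
255 0.161 holder [ 6. 23.] 59 tool [-23.   7.   1.]
270 0.163 holder [13. 23.] 59 tool [-15.   7.   1.]
285 0.166 holder [21. 23.] 60 tool [-8.  7.  1.]
300 0.141 holder [16. 23.] 84 tool [-12. -18.   1.]
315 0.129 holder [16. 23.] 97 tool [-13. -30.   1.]
330 0.119 holder [16. 23.] 107 tool [-13. -41.   1.]
345 0.121 holder [22. 23.] 107 tool [ -7. -41.   1.]
360 0.122 holder [28. 23.] 107 tool [ -1. -41.   1.]
375 0.127 holder [36. 23.] 105 tool [  7. -39.   1.]
390 0.255 holder [134.  23.] 1 tool [105.  65.   2.]
405 0.259 holder [147.  23.] 2 tool [118.  64.   2.]
```

The depth data shows the closed fingertips at z≈75 mm, above the thumb plate. They are not 25 mm ahead of the TCP as stated, and there was no contact force. I'll back off and descend in steps, watching the force.

```bash
python3 -m inch '[[[-1,0,0,-0.05,0,0,0],[-1,0,0,-0.082,0,0,0],[-1,0,0,-0.082,0,0,0],[-1,0,0.01,-0.082,0,0,0],[-1,0,0.02,-0.082,0,0,0],[-1,0,0.02,-0.082,0,0,0],[-1,0,0.02,-0.082,0,0,0]]]'
python3 - <<'E'
from h import *
where()
w,o=shot("wrist");P=cloud(w,o);Rt=R.from_rotvec(o["orientation"])
for u in (300,310,330,340):
  for v in (276,282,288,294,300,306):
    p=P[v,u];print(u,v,W2H(p).round(0),round(p[2]*1000),"tool",(Rt.inv().apply(p-o["eef_pos"])*1000).round(0))
save(w,"w4.png",(160,180,480,400),2.5)
E
```

```text
time_s: 4.15
eef_pos: [0.5997, -0.0636, 0.0559]
orientation: [-1.568, 0.109, -0.108]
ft_force: [0.8, -0.6, 0.2]
finger_gap: -0.0001
t 4.15 TCP holder [ 28.4 -18.8] z 0.0559 F [ 0.8 -0.6  0.2] gap -0.0001
300 276 [ 31. -29.] 15 tool [  3.  41. -10.]
300 282 [ 35. -29.] 15 tool [  6.  41. -10.]
300 288 [ 39. -29.] 15 tool [ 10.  41. -10.]
300 294 [ 43. -29.] 15 tool [ 14.  41. -11.]
300 300 [ 20. -26.] 67 tool [ -9. -11.  -7.]
300 306 [ 20. -26.] 71 tool [ -8. -15.  -7.]
310 276 [ 31. -23.] 14 tool [ 3. 42. -4.]
310 282 [ 35. -23.] 14 tool [ 7. 42. -5.]
310 288 [ 16. -22.] 62 tool [-12.  -6.  -3.]
310 294 [ 16. -22.] 68 tool [-12. -12.  -3.]
310 300 [ 16. -22.] 74 tool [-12. -18.  -3.]
310 306 [ 17. -22.] 78 tool [-12. -22.  -3.]
330 276 [ 31. -11.] 15 tool [ 3. 41.  7.]
330 282 [ 35. -11.] 14 tool [ 7. 42.  7.]
330 288 [ 16. -13.] 62 tool [-12.  -6.   6.]
330 294 [ 16. -13.] 69 tool [-13. -13.   5.]
330 300 [ 16. -13.] 73 tool [-12. -17.   5.]
330 306 [ 16. -14.] 79 tool [-13. -23.   5.]
340 276 [31. -6.] 15 tool [ 2. 41. 13.]
340 282 [35. -5.] 14 tool [ 7. 42. 13.]
340 288 [39. -5.] 15 tool [10. 41. 13.]
340 294 [42. -5.] 15 tool [14. 41. 13.]
340 300 [20. -9.] 66 tool [ -8. -10.  10.]
340 306 [19. -9.] 73 tool [ -9. -17.  10.]
```

View pics/w4.png

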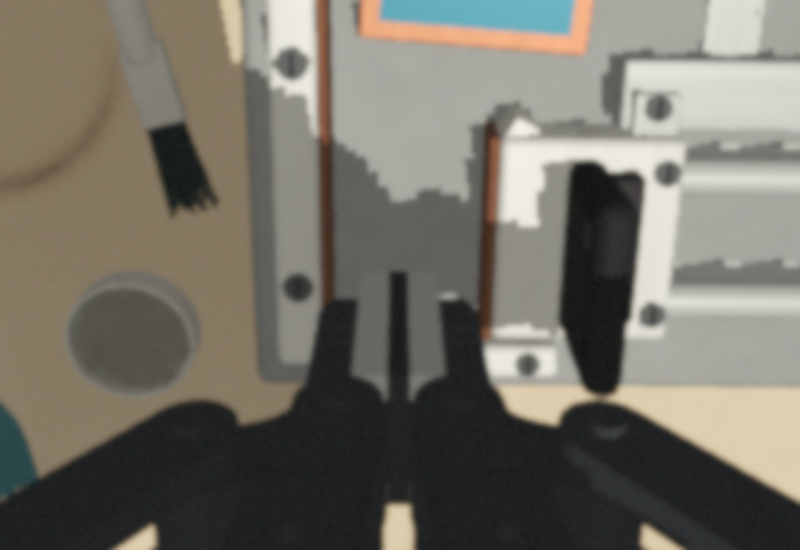

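The tip is level with the TCP: its near face ends at tool y≈-2, visible at (400,275) in the crop. Now I'll descend to TCP z≈42 mm and push towards +y.

```bash
python3 -m inch '[[[-1,0,0.014,0,0,0,0],[-1,0,0.028,0,0,0,0],[-1,0,0.028,0.0,0,0,0],[-1,0,0.028,0.02,0,0,0],[-1,0,0.028,0.04,0,0,0],[-1,0,0.028,0.05,0,0,0],[-1,0,0.028,0.06,0,0,0],[-1,0,0.028,0.07,0,0,0],[-1,0,0.028,0.08,0,0,0],[-1,0,0.028,0.08,0,0,0],[-1,0,0.028,0.08,0,0,0]]]'
python3 - <<'E'
from h import *
where()
w,o=shot("wrist");P=cloud(w,o).reshape(-1,3);H=np.c_[W2H(P),P[:,2]*1000]
m=(H[:,2]>55)&(H[:,2]<66)&(H[:,0]<14)&(H[:,0]>0)&(H[:,1]>5)&(H[:,1]<65);print("thumb edge",m.sum(),np.percentile(H[m],[3,50,97],axis=0).round(1) if m.sum() else '')
m=(H[:,2]>29)&(H[:,2]<36)&(H[:,0]<20)&(H[:,0]>5)&(H[:,1]>-10)&(H[:,1]<85);print("jaw top",m.sum(),np.percentile(H[m],[3,50,97],axis=0).round(1) if m.sum() else '')
E
```

```text
time_s: 5.3
eef_pos: [0.6057, -0.0243, 0.0424]
orientation: [-1.569, 0.109, -0.11]
ft_force: [0.7, -5.2, -1.6]
finger_gap: 0.0004
t 5.3 TCP holder [28.9 20.9] z 0.0424 F [ 0.7 -5.2 -1.6] gap 0.0004
thumb edge 459 [[ 4.8 35.2 55.5]
 [ 9.  38.7 59.1]
 [13.7 42.6 60.7]]
jaw top 2516 [[ 5.4 20.3 29.4]
 [10.8 48.8 30.9]
 [19.2 82.2 35.5]]
```

```bash
python3 -m inch '[[[-1,0,0,0.01,0,0,0],[-1,0,0,0.02,0,0,0],[-1,0,0,0.03,0,0,0],[-1,0,0,0.03,0,0,0],[-1,0,0,0.03,0,0,0]]]'
cat > look.py <<'E'
from h import *
where()
w,o=shot("wrist");P=cloud(w,o).reshape(-1,3);H=np.c_[W2H(P),P[:,2]*1000]
m=(H[:,2]>55)&(H[:,2]<66)&(H[:,0]<14)&(H[:,0]>0)&(H[:,1]>5)&(H[:,1]<65);print("thumb edge",m.sum(),np.percentile(H[m],[3,50,97],axis=0).round(1) if m.sum() else '')
m=(H[:,2]>29)&(H[:,2]<36)&(H[:,0]<20)&(H[:,0]>5)&(H[:,1]>-10)&(H[:,1]<85);print("jaw top",m.sum(),np.percentile(H[m],[3,50,97],axis=0).round(1) if m.sum() else '')
h=cv2.cvtColor(w["pixels"],cv2.COLOR_RGB2HSV).reshape(-1,3)
m=((h[:,0]<7)|(h[:,0]>173))&(h[:,1]>170)&(h[:,2]>100)&(np.hypot(H[:,0]+50,H[:,1]-52)<11);print("button",m.sum(),np.median(H[m],0))
m=(h[:,0]>88)&(h[:,0]<118)&(h[:,1]>70)&(H[:,2]>15)&(H[:,2]<32)&(H[:,0]<70)&(H[:,0]>-90)&(abs(H[:,1])<40)
k=cv2.minAreaRect(H[m][:,:2].astype(np.float32));print("blue",m.sum(),np.round(k[0],1),np.round(k[1],1),round(k[2],1))
E
python3 look.py
```

```text
time_s: 5.85
eef_pos: [0.6078, -0.01, 0.0424]
orientation: [-1.57, 0.109, -0.11]
ft_force: [0.4, -9.3, -0.5]
finger_gap: -0.0
t 5.85 TCP holder [29.  35.5] z 0.0424 F [ 0.4 -9.3 -0.5] gap -0.0
thumb edge 450 [[ 5.  49.6 55.4]
 [ 9.  53.1 59.1]
 [13.6 57.  60.7]]
jaw top 2130 [[ 5.3 34.8 29.6]
 [10.9 59.9 31. ]
 [19.5 82.6 35.5]]
button 127 [-49.12250773  44.71810749  26.50663429]
blue 12177 [-51.4   0.1] [39.4 61.4] 85.1
```

```bash
python3 -m inch '[[[-1,0,0,-0.01,0,0,0],[-1,0,0,-0.03,0,0,0],[-1,0,0,-0.06,0,0,0],[-1,0,0,-0.08,0,0,0],[-1,0,-0.07,-0.08,0,0,0],[-1,0,-0.14,-0.08,0,0,0],[-1,0,-0.14,-0.08,0,0,0]]]'
python3 look.py; python3 -c "
from h import *
plan(-112,-2,.1)"
```

```text
time_s: 6.6
eef_pos: [0.6042, -0.0503, 0.1169]
orientation: [-1.568, 0.105, -0.115]
ft_force: [0.9, -0.6, 0.2]
finger_gap: 0.0
t 6.6 TCP holder [31.1 -4.9] z 0.1169 F [ 0.9 -0.6  0.2] gap 0.0
thumb edge 205 [[ 5.  46.6 55.6]
 [ 9.2 49.7 59.1]
 [13.4 53.6 60.8]]
jaw top 1058 [[ 5.4 31.6 29.4]
 [11.  53.9 30.9]
 [19.5 82.4 34.9]]
button 98 [-49.36345388  44.18628     25.8425422 ]
blue 5616 [-51.6   0.4] [38.2 60.4] 85.3
shift [-0.2844  0.0278  0.0055] turn [-0.0002 -0.0004  0.0027]
```

Latched: the jaw face stands at y≈31 and the button is up. Next I'll go behind the tile with the fingers opened to about 20 mm.

```bash
python3 -m inch '[[[-0.53,-0.1,0.0,0.006,0,0,0],[-0.53,-0.2,0.0,0.006,0,0,0],[-0.53,-0.287,0.03,0.006,0,0,0],[-0.53,-0.287,0.1,0.006,0,0,0],[-0.53,-0.287,0.13,0.006,0,0,0],[-0.53,-0.287,0.13,0.006,0,0,0],[-0.53,-0.287,0.13,0.006,0,0,0]]]'
python3 look.py; python3 - <<'E'
from h import *
plan(-112,-2,.04)
w,o=shot("wrist");P=cloud(w,o);Rt=R.from_rotvec(o["orientation"])
T=Rt.inv().apply(P.reshape(-1,3)-o["eef_pos"])*1000
m=(abs(T[:,0])<16)&(abs(T[:,2])<45)&(T[:,1]<25)&(T[:,1]>-25)
q=T[m];print(q.min(0),q.max(0),np.percentile(q,98,axis=0))
for b in range(-25,20,5):
    s=q[(q[:,1]>b)&(q[:,1]<b+5)]
    if len(s):print(b,len(s),s[:,2].min().round(),s[:,2].max().round(),s[:,0].min().round())
E
```

```text
time_s: 7.35
eef_pos: [0.46, -0.0265, 0.0472]
orientation: [-1.568, 0.11, -0.109]
ft_force: [0.1, 0.0, -0.7]
finger_gap: 0.0199
t 7.35 TCP holder [-115.    -1.5] z 0.0472 F [ 0.1  0.  -0.7] gap 0.0199
thumb edge 0 
jaw top 3 [[ 6.7 83.2 29.4]
 [ 7.6 84.6 29.7]
 [ 7.9 84.7 30.1]]
button 0 [nan nan nan]
blue 4139 [-54.4   1.1] [39.5 55.7] 84.4
shift [ 0.005   0.0153 -0.0012] turn [-0.     -0.0001  0.0001]
[-13.17444358 -24.99662505 -22.98575969] [10.14883464 -1.30763297 24.29264804] [ 7.81582451 -4.20089408 23.35755011]
-25 467 -23.0 24.0 -13.0
-20 450 -23.0 24.0 -13.0
-15 383 -23.0 24.0 -13.0
-10 226 -22.0 22.0 -13.0
-5 34 -10.0 11.0 2.0
  return _methods._mean(a, axis=axis, dtype=dtype,
  ret = um.true_divide(
```

```bash
python3 -m inch '[[[-0.53,0,0.03,0,0,0,0],[-0.53,0,0.058,0,0,0,0],[-0.53,0,0.058,0,0,0,0],[-0.53,0.012,0.058,0,0,0,0],[-0.53,0.024,0.058,0,0,0,0],[-0.53,0.032,0.058,0,0,0,0],[-0.53,0.04,0.058,0,0,0,0],[-0.53,0.048,0.058,0,0,0,0],[-0.53,0.056,0.058,0,0,0,0],[-0.53,0.064,0.058,0,0,0,0],[-0.53,0.064,0.058,0,0,0,0]]]'
python3 look.py 2>/dev/null; python3 - <<'E'
from h import *
f,o=shot("scene");w,o=shot("wrist")
cv2.imwrite("pics/c5.png",np.hstack([cv2.resize(f["pixels"][220:330,270:415],(400,303)),cv2.resize(w["pixels"][60:360,120:516],(400,303))])[:,:,::-1])
E
```

```text
time_s: 8.55
eef_pos: [0.4926, -0.0309, 0.0184]
orientation: [-1.568, 0.109, -0.11]
ft_force: [-0.6, -0.5, 3.6]
finger_gap: 0.02
t 8.55 TCP holder [-82.2  -1.2] z 0.0184 F [-0.6 -0.5  3.6] gap 0.02
thumb edge 0 
jaw top 71 [[ 6.6 71.9 29.1]
 [ 8.8 75.4 30.4]
 [11.7 78.8 31.6]]
button 0 [nan nan nan]
blue 4267 [-47.9  -0.3] [34.  50.1] 89.0
```

View pics/c5.png

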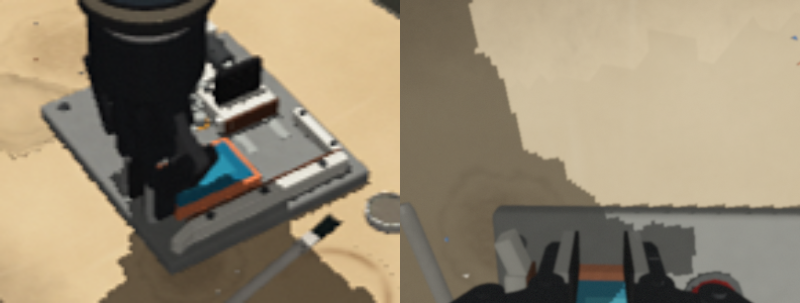

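The tile is squared up against both pads and there is a slight 3.6 N touch on the base plate. I'll lift 1 mm and push on.

```bash
python3 -m inch '[[[-0.53,0,-0.002,0,0,0,0],[-0.53,0.01,-0.002,0,0,0,0],[-0.53,0.02,-0.002,0,0,0,0],[-0.53,0.03,-0.002,0,0,0,0],[-0.53,0.04,-0.002,0,0,0,0],[-0.53,0.05,-0.002,0,0,0,0],[-0.53,0.06,-0.002,0,0,0,0],[-0.53,0.07,-0.002,0,0,0,0],[-0.53,0.08,-0.002,0,0,0,0],[-0.53,0.09,-0.002,0,0,0,0],[-0.53,0.096,-0.002,0,0,0,0],[-0.53,0.096,-0.002,0,0,0,0]]]'
cat > tl.py <<'E'
from h import *
where()
f,o=shot("scene");P=cloud(f);h=cv2.cvtColor(f["pixels"],cv2.COLOR_RGB2HSV)
cu=cv2.inRange(h,(3,110,90),(14,255,255));bl=cv2.inRange(h,(88,90,60),(118,255,255))
for n,m in(("copper",cu),("blue",bl)):
    v,u=np.nonzero(m);p=W2H(ray(f,np.c_[u,v],.024))
    k=(p[:,0]>-100)&(p[:,0]<70)&(abs(p[:,1])<38);p=p[k]
    if len(p):print(n,len(p),"x",np.percentile(p[:,0],[2,98]).round(1),"y",np.percentile(p[:,1],[2,98]).round(1))
E
python3 tl.py
```

```text
time_s: 9.9
eef_pos: [0.5399, -0.0375, 0.0191]
orientation: [-1.568, 0.109, -0.11]
ft_force: [-0.4, -0.7, 0.1]
finger_gap: 0.0198
t 9.9 TCP holder [-34.5  -1.2] z 0.0191 F [-0.4 -0.7  0.1] gap 0.0198
copper 136 x [-23.1  46.4] y [-27.3  25.5]
blue 151 x [-13.2  41.4] y [-16.6   8.5]
```

```bash
python3 -m inch '[[[-0.53,0.005,0,0,0,0,0],[-0.53,0.01,0,0,0,0,0],[-0.53,0.014,0,0,0,0,0],[-0.53,0.017,0,0,0,0,0],[-0.53,0.017,0,0,0,0,0]]]'
python3 tl.py
```

```text
time_s: 10.45
eef_pos: [0.5478, -0.0386, 0.0191]
orientation: [-1.568, 0.11, -0.109]
ft_force: [-1.7, -0.2, 1.9]
finger_gap: 0.0202
t 10.45 TCP holder [-26.5  -1.2] z 0.0191 F [-1.7 -0.2  1.9] gap 0.0202
copper 134 x [-15.1  53.5] y [-27.   24.5]
blue 132 x [-4.1 48.2] y [-16.6   6.4]
```

```bash
python3 -m inch '[[[-0.53,0.002,0,0,0,0,0],[-0.53,0.003,0,0,0,0,0],[-0.53,0.003,0,0,0,0,0]]]'
python3 tl.py
```

```text
time_s: 10.8
eef_pos: [0.5482, -0.0386, 0.0189]
orientation: [-1.568, 0.111, -0.108]
ft_force: [-8.6, 2.4, 6.0]
finger_gap: 0.0201
t 10.8 TCP holder [-26.1  -1.2] z 0.0189 F [-8.6  2.4  6. ] gap 0.0201
copper 131 x [-15.2  53.4] y [-27.   22.8]
blue 126 x [-3.5 48.2] y [-17.    5.9]
```

8.6 N of resistance with almost no further travel means the tile is home. I'll retreat straight back, rise and go above the button with the fingers closed.

```bash
python3 -m inch '[[[-0.53,-0.01,0,0,0,0,0],[-0.53,-0.03,0,0,0,0,0],[-0.53,-0.048,-0.02,0,0,0,0],[-0.53,-0.048,-0.09,0,0,0,0],[-1,-0.048,-0.13,0,0,0,0],[-1,-0.048,-0.13,0,0,0,0],[-1,-0.048,-0.13,0,0,0,0]]]'
python3 tl.py; python3 look.py; python3 -c "
from h import *
plan(-50.5,52,.045)
f,o=shot('scene');w,o=shot('wrist')
cv2.imwrite('pics/c6.png',np.hstack([cv2.resize(f['pixels'][220:330,270:415],(400,303)),cv2.resize(w['pixels'][0:300,120:516],(400,303))])[:,:,::-1])"
```

```text
time_s: 11.55
eef_pos: [0.5256, -0.0355, 0.0849]
orientation: [-1.568, 0.108, -0.11]
ft_force: [-0.1, -0.8, -0.9]
finger_gap: 0.0003
t 11.55 TCP holder [-48.9  -1.2] z 0.0849 F [-0.1 -0.8 -0.9] gap 0.0003
copper 228 x [-17.4  53.4] y [-30.4  25.8]
blue 412 x [-10.2  48.1] y [-16.9  20.3]
t 11.6 TCP holder [-49.4  -1.3] z 0.0841 F [-0.6 -0.5 -0.9] gap 0.0
thumb edge 0 
jaw top 386 [[ 5.1 32.1 29.3]
 [ 8.2 69.2 30.6]
 [13.  84.2 32.4]]
button 640 [-52.13958605  53.01613169  26.90168166]
blue 32 [18.3 11.6] [ 6.8 65.2] 66.1
shift [-0.0018  0.0774  0.1065] turn [ 0.      0.     -0.0006]
```

View pics/c6.png

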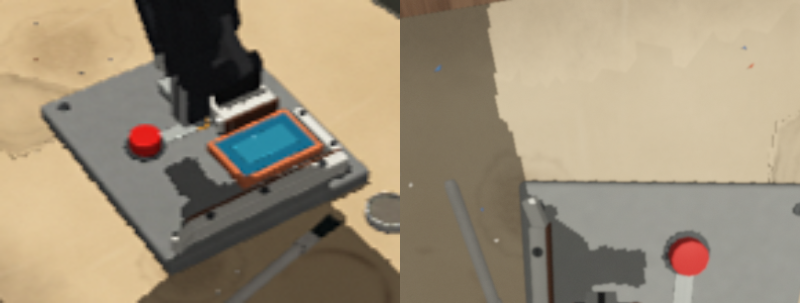

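The tile is home against the stop with the jaw open, and the button stands up at holder (-52,53), z≈27 mm. Moving over it and pressing.

```bash
python3 -m inch '[[[-1,-0.003,0,0.06,0,0,0],[-1,-0.003,0.02,0.108,0,0,0],[-1,-0.003,0.06,0.108,0,0,0],[-1,-0.003,0.076,0.108,0,0,0],[-1,-0.003,0.076,0.108,0,0,0]]]'
python3 -c "
from h import *
where()"
python3 -m inch '[[[-1,0,0.015,0,0,0,0],[-1,0,0.03,0,0,0,0],[-1,0,0.04,0,0,0,0],[-1,0,0.048,0,0,0,0],[-1,0,0.05,0,0,0,0],[-1,0,0.05,0,0,0,0],[-1,0,0.05,0,0,0,0]]]'
python3 look.py 2>/dev/null
```

```text
time_s: 12.25
eef_pos: [0.5304, 0.018, 0.0449]
orientation: [-1.568, 0.112, -0.107]
ft_force: [-0.4, 0.5, 0.5]
finger_gap: -0.0001
t 12.25 TCP holder [-51.6  52.4] z 0.0449 F [-0.4  0.5  0.5] gap -0.0001
time_s: 12.95
eef_pos: [0.5317, 0.0182, 0.0213]
orientation: [-1.568, 0.109, -0.11]
ft_force: [-0.1, 0.1, -0.6]
finger_gap: -0.0001
t 12.95 TCP holder [-50.3  52.8] z 0.0213 F [-0.1  0.1 -0.6] gap -0.0001
thumb edge 0 
jaw top 0 
button 38 [-57.00341433  44.85762143  22.7437665 ]
blue 214 [ 3.9 -3.6] [ 4.7 22. ] 38.9
```

```bash
python3 -m inch '[[[-1,0,-0.03,0,0,0,0],[-1,0,-0.12,0,0,0,0],[-1,-0.05,-0.22,0,0,0,0],[-1,-0.13,-0.24,0.05,0,0,0],[-1,-0.2,-0.24,0.1,0,0,0],[-1,-0.25,-0.24,0.2,0,0,0],[-1,-0.25,-0.24,0.25,0,0,0],[-1,-0.25,-0.24,0.25,0,0,0],[-1,-0.25,-0.24,0.25,0,0,0]]]'
python3 tl.py; python3 - <<'E'
from h import *
f,o=shot("top");P=cloud(f);H=np.dstack([W2H(P.reshape(-1,3)).reshape(480,640,2),P[...,2]*1000])
m=(H[...,2]>54)&(H[...,2]<66)&(abs(H[...,0]-28)<25)&(H[...,1]>0)&(H[...,1]<75);q=H[m];print("thumb",len(q),np.percentile(q,[5,50,95],axis=0).round(1) if len(q) else '')
h=cv2.cvtColor(f["pixels"],cv2.COLOR_RGB2HSV);m=((h[...,0]<6)|(h[...,0]>174))&(h[...,1]>180)&(np.hypot(H[...,0]+50,H[...,1]-52)<12);print("button",m.sum(),np.median(H[m],0))
s,o=shot("scene")
cv2.imwrite("pics/c7.png",np.hstack([cv2.resize(s["pixels"][220:330,270:415],(400,303)),cv2.resize(f["pixels"][185:285,285:417],(400,303))])[:,:,::-1])
E
```

```text
time_s: 13.9
eef_pos: [0.4251, 0.1597, 0.1413]
orientation: [-1.568, 0.108, -0.108]
ft_force: [-0.0, -0.7, 0.1]
finger_gap: -0.0003
t 13.9 TCP holder [-175.5  178.1] z 0.1413 F [-0.  -0.7  0.1] gap -0.0003
copper 230 x [-18.6  53.4] y [-31.1  25.6]
blue 411 x [-10.1  48.1] y [-16.9  20.3]
thumb 62 [[11.5 44.2 56.7]
 [28.2 47.9 60. ]
 [44.6 51.5 63. ]]
button 71 [-51.10789725  52.74954696  23.86607146]
```

View pics/c7.png

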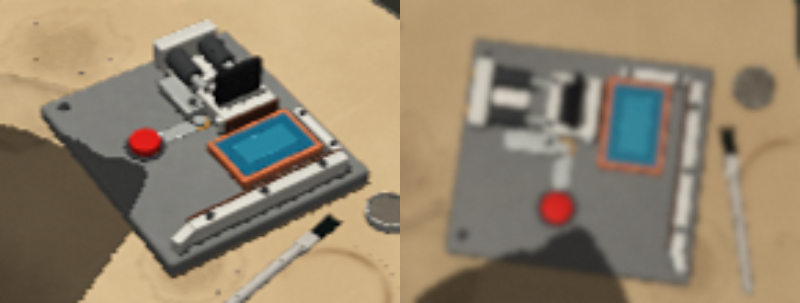

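The jaw is still latched with its thumb plate at y≈45, so the press stopped short of contact. I'll go back and press lower, watching the force.

```bash
python3 -m inch '[[[-1,0.06,0,-0.06,0,0,0],[-1,0.12,0,-0.12,0,0,0],[-1,0.2,0,-0.2,0,0,0],[-1,0.25,0.06,-0.251,0,0,0],[-1,0.25,0.14,-0.251,0,0,0],[-1,0.25,0.2,-0.251,0,0,0],[-1,0.25,0.23,-0.251,0,0,0],[-1,0.25,0.24,-0.251,0,0,0],[-1,0.25,0.24,-0.251,0,0,0]]]'
python3 -c "
from h import *
where()"
python3 -m inch '[[[-1,0,0.003,0,0,0,0],[-1,0,0.006,0,0,0,0],[-1,0,0.006,0,0,0,0]]]'
python3 -c "
from h import *
where()"
```

```text
time_s: 14.95
eef_pos: [0.5313, 0.017, 0.0211]
orientation: [-1.568, 0.111, -0.11]
ft_force: [-0.2, 0.3, 0.8]
finger_gap: 0.0001
t 14.95 TCP holder [-50.5  51.5] z 0.0211 F [-0.2  0.3  0.8] gap 0.0001
time_s: 15.25
eef_pos: [0.5322, 0.0177, 0.0189]
orientation: [-1.568, 0.108, -0.111]
ft_force: [1.2, -0.6, 1.5]
finger_gap: -0.0
t 15.25 TCP holder [-49.7  52.4] z 0.0189 F [ 1.2 -0.6  1.5] gap -0.0
```

```bash
python3 -m inch '[[[-1,0,0.002,0,0,0,0],[-1,0,0.004,0,0,0,0],[-1,0,0.004,0,0,0,0]]]'
python3 -c "
from h import *
where()"
python3 -m inch '[[[-1,0,0.002,0,0,0,0],[-1,0,0.004,0,0,0,0],[-1,0,0.004,0,0,0,0]]]'
cat > st.py <<'E'
from h import *
where()
f,o=shot("scene");P=cloud(f).reshape(-1,3);H=np.c_[W2H(P),P[:,2]*1000]
m=(H[:,2]>40)&(H[:,2]<58)&(H[:,0]>15)&(H[:,0]<45)&(H[:,1]>5)&(H[:,1]<70);print("thumb face y",m.sum(),np.percentile(H[m,1],[10,25,50]).round(1))
cv2.imwrite("pics/c8.png",cv2.resize(f["pixels"][210:330,270:430][:,:,::-1],(640,480)))
E
python3 st.py
```

```text
time_s: 15.55
eef_pos: [0.5318, 0.0177, 0.0163]
orientation: [-1.568, 0.109, -0.11]
ft_force: [1.4, -0.8, 2.7]
finger_gap: -0.0005
t 15.55 TCP holder [-50.1  52.4] z 0.0163 F [ 1.4 -0.8  2.7] gap -0.0005
time_s: 15.85
eef_pos: [0.5318, 0.0178, 0.0145]
orientation: [-1.568, 0.109, -0.11]
ft_force: [-0.7, 0.5, 9.1]
finger_gap: -0.0
t 15.85 TCP holder [-50.1  52.5] z 0.0145 F [-0.7  0.5  9.1] gap -0.0
thumb face y 86 [27.1 27.7 28.8]
```

The button bottomed at 9 N and the jaw shut, with the thumb face at y≈28.5 mm (expected 29 on the tile). Retracting for a final check.

```bash
python3 -m inch '[[[-1,0,-0.03,0,0,0,0],[-1,0,-0.12,0,0,0,0],[-1,-0.05,-0.22,0,0,0,0],[-1,-0.13,-0.24,0.05,0,0,0],[-1,-0.2,-0.24,0.1,0,0,0],[-1,-0.25,-0.24,0.2,0,0,0],[-1,-0.25,-0.24,0.25,0,0,0],[-1,-0.25,-0.24,0.25,0,0,0],[-1,-0.25,-0.24,0.25,0,0,0]]]'
python3 st.py; python3 tl.py; python3 - <<'E'
from h import *
f,o=shot("top");s,o=shot("scene");a=dict(np.load("top0.npz"))
d=cv2.absdiff(a["pixels"],f["pixels"]).max(2)
cv2.imwrite("pics/c9.png",np.hstack([cv2.resize(s["pixels"][220:330,270:415],(400,303)),cv2.resize(f["pixels"][185:285,285:417],(400,303))])[:,:,::-1])
E
```

```text
time_s: 16.8
eef_pos: [0.4246, 0.1591, 0.1339]
orientation: [-1.569, 0.109, -0.107]
ft_force: [0.1, 0.2, -0.5]
finger_gap: -0.0
t 16.8 TCP holder [-175.9  177.4] z 0.1339 F [ 0.1  0.2 -0.5] gap -0.0
thumb face y 83 [27.4 27.9 28.8]
t 16.85 TCP holder [-175.6  176.9] z 0.1339 F [-0.5 -0.6  1.3] gap -0.0002
copper 116 x [-32.9  53.3] y [-31.   20.4]
blue 416 x [-10.1  48. ] y [-28.7   8.1]
```

View pics/c9.png

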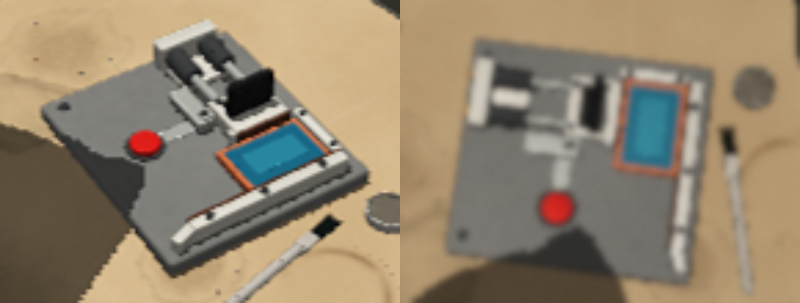

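The picture shows the tile square between jaw and rail and against the back stop, the jaw shut on it, and the brush and tinner unmoved.

```bash
python3 -c "
from bench import bot
print(bot.job_done())"
```

```text
the job is handed in; nothing more can be done
None
```

The tile is clamped in the holder and the job is handed in, at about 17 s on the robot's clock. I opened the jaw by its thumb plate to about 35 mm and let it settle back latched. I then pushed the tile home with two fingertips until it resisted with 8.6 N, and pressed the red button so the jaw shut on it.

**Final checks:**
- **Jaw:** the thumb face is at y≈28–29 mm, against 29 mm expected when shut on the tile.
- **Tile:** its far edge stayed against the back stop when the jaw closed, and it sits square on the rail.
- **Surroundings:** the arm is clear. The flux brush and tip tinner look unmoved; I did not re-check the other bystanders after the moves.

**What disagreed or failed on the way:**
- **Fingertip length:** the tips turned out about level with the TCP, not 25 mm ahead of it as stated. My first push at the thumb plate passed over it without contact.
- **First button press:** it stopped short and the jaw stayed latched. The second, deeper press released it, reaching 9 N at the bottom.
- **Light touch:** the fingers touched the base plate at about 3.6 N while I was starting to push the tile, so I lifted them 1 mm. They pressed lightly on it again, at 6 N, as the tile came home.

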